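# Seat the tall cup in the grey pot as its liner

## Robot

A 6-joint arm with a two-finger parallel gripper is mounted at the origin on the work surface. World frame = base frame: x ahead of the robot, y to its left, z up, the work surface at z = 0. Lengths are in m, angles in rad, forces in N, time in s.
With the tool pointing down it reaches from about 0.325 to 0.775 m from the base axis. Payload 9.3 kg.
Tool frame: the origin (TCP) lies at the very end of the fingers, on their centre line; the grasp point (between the pads) lies 19 mm behind it (bot.grasp_offset is the distance from the TCP to the grasp point, in m); z points along the fingers, y is the direction in which the jaws open and shut (so a half turn about z gives the same grasp; the last joint's range is limited). The gripper opens to 85 mm and grips with 20 to 120 N. Pads are 22 mm wide; open, the fingers measure 114 mm over their backs; the gripper's body (76 mm by 85 mm) begins 54 mm behind the grasp point. The pads swing forward as they close: fully open they stand 13 mm farther back than shut.
Start: joints at [1.045, 0.259, 0.021, 1.334, 0, 1.418], TCP at [0.2, 0.512, 0.211] pointing down, gripper open.
Joint ranges: [-3.04, 3.04], [-0.91, 1.82], [-1.04, 1.36], [-1.92, 1.95], [-1.52, 1.45], [-3.14, 3.14]. Speed limits (rad/s): [2.22, 2.22, 2.79, 3.14, 3.14, 3.14].

## Interface

Orientations are given as a unit quaternion [w, x, y, z].
In Python, from cell import sensors, optics, bot gives the robot as it stands.
- The arm moves only by the tool arm_command, never from a script. Its argument "motion" is text: rows parted by semicolons, each of 5 numbers parted by spaces: the shift along the tool's x, y, z in m, then the turn about the tool's z in degrees, then the closure, from 0 (fully open) to 1 (shut). A call has exactly 5 rows; each row is the pose to reach, as a shift and turn from the pose commanded when the call began, along the tool's axes at that moment; what a row does not reach only later rows make up. A row lasts 1/10 s, in which the tool goes at most 50 mm and 8.59 degrees, less where a joint would pass 70% of its speed; a pose out of reach is approached as far as the arm can. A call with a gripper value outside its range is refused whole. The fingers move at their own pace and stop on an object; the grip force is fixed at half the most. Time passes only in rows, so rows that repeat a pose let the fingers close, or fill a call up. It gives the time, the measured TCP pose, the force and the opening at its end, in the units of the state.
- sensors.get_state(): the state, without advancing time (a new reading comes with each control period).
- optics.camera(name): name is "side" or "top" or "wrist"; returns a dict with "frame" (420x560x3 uint8, blue, green, red), "z_map" (420x560 float32, m along the optical axis (not along the pixel's ray), 0 where there is no reading), "camera_matrix" (3x3 intrinsics, pixels), "rvec" (rotation vector, rad) and "tvec" (3), from world to camera coordinates, as OpenCV has them; the wrist camera has in their place "mount" (4x4, takes a point from camera to tool coordinates, whose origin is the TCP and whose axes are the flange's). Camera axes: x right, y down, z forward; pixel columns grow to the right and rows downward; lengths in m; the calibration is good to about 2 mm. The wrist camera is an equidistant fisheye: a pixel r from the principal point sees the ray r / f radians off the axis. A picture is of the moment at which its call begins: read the wrist's pose just before it.
- bot.hand_in(): hands the job in, once; it reports no verdict.
The state is a dict: "time_s": time; "joint_positions": joint angles; "dq": joint speeds; "effort": joint torques, N m; "tcp_pos": TCP position; "ee_rot": TCP orientation; "ft_force": force on the tool from outside, world axes, zero at the start; "wrist_torque": the same for the moment, N m; "width": finger opening in m.
Only numpy, scipy, OpenCV 4.12 (cv2) and the standard library are available. Lean on these libraries where they do the work, as an engineer would, in place of code of your own. Each camera call takes 0.05 s, during which the arm holds its last target.

## Task

Lift the tall tapered aluminium cup off the white turntable and lower it, upright, into the grey ceramic pot on the same turntable, so that it sits in the pot as its liner. Keep hold of it until it is all but seated, never press it down so that it wedges tight, then let go. Leave the pot standing where it is and do not shift the brush.

Things in the scene. Friction and masses are not known exactly. Their poses are not given: they have to be found in the camera images.
- cup: Tall aluminium cup on the white turntable, loose, 0.12 kg, 130 mm high, open at the top, wall 3 mm. Outside it tapers from 48 mm diameter at the foot to 62 mm at 85 mm up; the top 45 mm is straight, 62 mm across. Origin: centre of its underside; z points to its mouth. Round: yaw is of no matter. Not the shorter, wider cup on the slab.
- pot: Grey ceramic pot on the turntable (top 25 mm above the slab, fixed), loose, 0.7 kg, 90 mm high, 106 mm across its flared rim. Origin: centre of underside, z up. Inside it narrows from 92 mm at the rim to 70 mm at 70 mm up and 44 mm near the foot. The cup's foot meets the wall with its underside about 20 mm above the pot's underside. Pressing with over 30 N wedges it. Not the smaller grey pot.
- brush: Black stiff shoe brush lying bristles down on the turntable, 150 x 45 mm, 42 mm high; a bystander. Origin: centre of its underside; y runs along its length.
- turntable: White plastic turntable, a flat disc 380 mm across, its top 25 mm above the slab; fixed, it does not turn. Origin: centre of its underside. On it stand the cup, the pot, a flat tin 20 mm high, a brush and a blue shoe tree 42 mm high.
Things that resemble listed ones, but are neither listed nor needed, are in the scene too. Leave any red look-alike of the cup alone. What is shaped like the pot but red is not meant.

How it is judged:
By the outcome, as a careful person would: the job done as asked, in the order asked, and still so for the second after the job is handed in, with the robot touching nothing.
It also fails if it takes over 42 s, if anything falls off the work surface, if the arm or the gripper's body presses on something with over 40 N, if the wrist force passes 120 N, or if a joint passes its speed limit or range.

## Working session

There is one attempt and no reset: what is moved stays moved. The work goes in short steps, Python scripts to look and compute and a tool call to move; the robot and the scene stay as the last step left them, time stands still between calls to the robot, and variables do not carry over. Pictures are saved under pics/ and viewed, and the job is handed in when it is done.

Besides the shell and the picture viewer there is one more tool, called after "Call:" as name(argument=value, ...) on one line, values as JSON. arm_command: Moves the arm, as the interface text tells. Its arguments: {"type":"object","properties":{"motion":{"type":"string"}},"required":["motion"]}

```bash
mkdir -p pics; ls
cat > h.py <<'E'
import numpy as np, cv2, pickle
from cell import sensors, optics, bot
E
python3 - <<'E'
from h import *
s=sensors.get_state(); print(s)
for n in ['side','top','wrist']:
    s=sensors.get_state()
    c=optics.camera(n); c['state']=s; pickle.dump(c,open(f'{n}0.pkl','wb')); cv2.imwrite(f'pics/{n}0.png',c['frame'])
    print(n,{k:v for k,v in c.items() if k not in('frame','z_map','state')})
E
```

```text
pics
{'time_s': 0.0, 'joint_positions': array([ 1.04534907e+00,  2.59199803e-01,  2.07307857e-02,  1.33368262e+00,
       -3.27114422e-05,  1.41820823e+00]), 'dq': array([ 0.00049624,  0.00091148,  0.000162  , -0.00054441, -0.00121339,
        0.00020942]), 'effort': array([-5.68564737e-04, -5.55639839e+01,  3.44532037e+01,  1.38220578e-02,
       -1.64870603e-04, -3.60238602e-06]), 'tcp_pos': array([0.20020162, 0.51192996, 0.21044985]), 'ee_rot': array([-2.09936929e-04,  1.85351480e-01,  9.82672056e-01, -6.44523907e-04]), 'ft_force': array([ 0.34857655, -0.12563489, -0.18664379]), 'wrist_torque': array([-0.01867934, -0.01842754,  0.06406165]), 'width': 0.08547954356950063}
side {'camera_matrix': array([[442.12777379,   0.        , 277.58047264],
       [  0.        , 442.12777379, 206.77957851],
       [  0.        ,   0.        ,   1.        ]]), 'rvec': array([ 0.05394511, -2.88153008,  1.21110622]), 'tvec': array([0.58788652, 0.02077692, 0.99383091])}
top {'camera_matrix': array([[496.45728403,   0.        , 285.02204607],
       [  0.        , 496.45728403, 213.10079634],
       [  0.        ,   0.        ,   1.        ]]), 'rvec': array([ 2.19302265, -2.2139819 ,  0.05689659]), 'tvec': array([0.02474563, 0.58510726, 1.07545406])}
wrist {'camera_matrix': array([[325.1922621 ,   0.        , 277.24579132],
       [  0.        , 325.1922621 , 202.11660319],
       [  0.        ,   0.        ,   1.        ]]), 'mount': array([[ 3.34255641e-04, -9.51098342e-01, -3.08888057e-01,
         7.85041720e-02],
       [ 9.99999664e-01,  5.49064995e-04, -6.08502898e-04,
        -3.93816566e-04],
       [ 7.48345717e-04, -3.08887750e-01,  9.51098206e-01,
        -1.62520856e-01],
       [ 0.00000000e+00,  0.00000000e+00,  0.00000000e+00,
         1.00000000e+00]])}
```

View pics/top0.png

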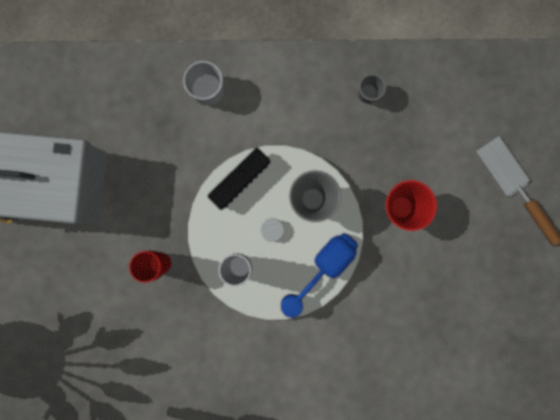

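View pics/side0.png

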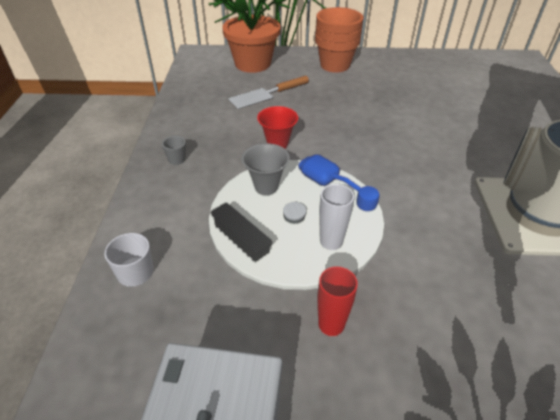

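View pics/wrist0.png

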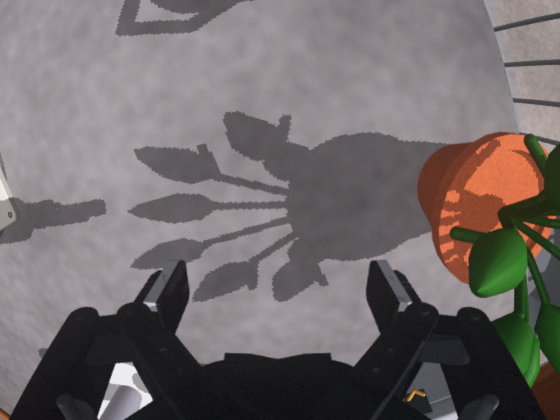

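Top view: the tall aluminium cup is at (235,268) and the large grey pot at (314,196), both on the turntable. The brush is at (239,178), the shoe tree at (320,275) and the tin at (274,230). There are three cup look-alikes: the short wide cup at (203,82) on the slab, and the red cup at (150,265). There are two pot look-alikes: the small grey pot at (372,88) and the red pot at (411,205). The silver tall one and the large grey one on the turntable fit the description. Next I'll confirm them in crops and measure.

```bash
cat >> h.py <<'E'
def load(n): return pickle.load(open(n+'.pkl','rb'))
def quatR(q):
    w,x,y,z=q; from scipy.spatial.transform import Rotation as R
    return R.from_quat([x,y,z,w]).as_matrix()
def ext(c):
    if 'mount' in c:
        T=np.eye(4);T[:3,:3]=quatR(c['state']['ee_rot']);T[:3,3]=c['state']['tcp_pos'];return T@c['mount']
    R=cv2.Rodrigues(c['rvec'])[0];T=np.eye(4);T[:3,:3]=R.T;T[:3,3]=-R.T@c['tvec'];return T
def rays(c,uv):
    K=c['camera_matrix'];uv=np.atleast_2d(np.asarray(uv,float));p=(uv-[K[0,2],K[1,2]])/K[0,0]
    if 'mount' in c:
        r=np.linalg.norm(p,axis=1)+1e-9;d=np.c_[p*(np.sin(r)/r)[:,None],np.cos(r)]
    else: d=np.c_[p,np.ones(len(p))]
    T=ext(c);return T[:3,3],d@T[:3,:3].T
def plane(c,uv,z):
    o,d=rays(c,uv);return o+d*((z-o[2])/d[:,2])[:,None]
def proj(c,P):
    T=np.linalg.inv(ext(c));p=np.atleast_2d(P)@T[:3,:3].T+T[:3,3];K=c['camera_matrix']
    return p[:,:2]/p[:,2:]*K[0,0]+[K[0,2],K[1,2]]
def cloud(c):
    K=c['camera_matrix'];h,w=c['z_map'].shape;v,u=np.mgrid[:h,:w]
    z=c['z_map'];uv=np.c_[u.ravel(),v.ravel()]
    o,d=rays(c,uv)
    if 'mount' in c:
        T=ext(c); s=(d@T[:3,2]); d=d/s[:,None]
    P=o+d*z.ravel()[:,None];P[z.ravel()==0]=np.nan;return P.reshape(h,w,3)
E
python3 - <<'E'
from h import *
for n,boxes in (('top',[(200,235,275,305),(280,160,350,230)]),('side',[(300,170,370,260),(235,135,300,205)])):
    c=load(n+'0');P=cloud(c)
    ims=[]
    for b in boxes:
        a=c['frame'][b[1]:b[3],b[0]:b[2]];ims.append(cv2.resize(a,(390,390),interpolation=cv2.INTER_CUBIC))
    cv2.imwrite(f'pics/crop_{n}.png',np.hstack(ims))
    print(n,ext(c)[:3,3])
    for uv in [(274,230),(235,268),(314,196),(320,255),(239,178)] if n=='top' else [(295,212),(338,185),(267,150),(335,225)]:
        print(uv,P[uv[1],uv[0]].round(3))
    m=P[...,2]
    for name,ctr,z0,z1 in (('cup',None,.135,.175),('pot',None,.095,.13)):
        q=(m>z0)&(m<z1)
        nn,l,st,ce=cv2.connectedComponentsWithStats(q.astype(np.uint8))
        for i in range(1,nn):
            if st[i,4]>15:
                pts=P[l==i];print(name,st[i],pts.min(0).round(3),pts.max(0).round(3))
E
```

```text
top [0.53819187 0.02839708 1.09959419]
(274, 230) [0.548 0.043 0.048]
(235, 268) [0.468 0.128 0.03 ]
(314, 196) [ 0.621 -0.043  0.032]
(320, 255) [ 0.495 -0.053  0.059]
(239, 178) [0.657 0.115 0.068]
cup [   0  133   85   90 3781] [0.567 0.41  0.135] [0.741 0.574 0.174]
cup [219 254  33  33 227] [0.442 0.086 0.135] [0.502 0.147 0.16 ]
pot [ 74 142  18  82 484] [0.565 0.408 0.095] [0.725 0.432 0.13 ]
pot [ 289  170   53   53 1178] [ 0.563 -0.092  0.095] [0.666 0.012 0.12 ]
pot [  0 217  12   3  24] [0.574 0.564 0.098] [0.578 0.581 0.129]
pot [129 251  37  32 354] [0.449 0.262 0.095] [0.509 0.325 0.13 ]
pot [222 257  26  27 114] [0.444 0.097 0.095] [0.495 0.145 0.13 ]
side [0.56058354 0.71715976 0.71075318]
(295, 212) [0.549 0.055 0.048]
(338, 185) [0.471 0.087 0.155]
(267, 150) [ 0.615 -0.084  0.104]
(335, 225) [0.475 0.144 0.105]
cup [ 316    7   47   30 1162] [ 0.348 -0.774  0.135] [ 0.494 -0.621  0.171]
cup [242  10  20  18 168] [ 0.666 -0.723  0.135] [ 0.728 -0.664  0.175]
cup [ 510  136   50   53 1073] [ 0.04  -0.09   0.135] [0.116 0.061 0.175]
cup [320 184  34  31 636] [0.444 0.
[... 223 characters left out ...]
[ 0.777 -0.644  0.13 ]
pot [222  29  58  20 470] [ 0.609 -0.686  0.095] [ 0.792 -0.601  0.13 ]
pot [315  28  47  21 504] [ 0.349 -0.702  0.095] [ 0.495 -0.622  0.13 ]
pot [242 143  48  35 853] [ 0.565 -0.093  0.095] [0.668 0.011 0.12 ]
pot [504 158  56  49 771] [ 0.026 -0.072  0.095] [0.116 0.07  0.13 ]
pot [324 194  26  11 186] [0.448 0.084 0.104] [0.496 0.103 0.13 ]
pot [319 208  33  22 375] [0.445 0.114 0.095] [0.505 0.147 0.13 ]
pot [319 267  38  24 453] [0.451 0.262 0.095] [0.511 0.301 0.13 ]
pot [318 283  39  28 465] [0.451 0.286 0.095] [0.512 0.324 0.13 ]
pot [278 366   4  22  24] [0.567 0.435 0.108] [0.57  0.464 0.13 ]
pot [274 389   5  31  37] [0.57  0.466 0.107] [0.574 0.504 0.13 ]
```

```bash
cat >> h.py <<'E'
def circ(p):
    A=np.c_[p[:,:2],np.ones(len(p))];s=np.linalg.lstsq(A,-(p[:,:2]**2).sum(1),rcond=None)[0]
    c=-s[:2]/2;return c,np.sqrt(c@c-s[2])
E
python3 - <<'E'
from h import *
out=[]
for n in('top','side'):
    c=load(n+'0');P=cloud(c)
    for name,ctr,z0,z1,rr in (('cup',(.473,.1155),.147,.165,.034),('pot',(.615,-.041),.107,.125,.056)):
        r=np.hypot(P[...,0]-ctr[0],P[...,1]-ctr[1])
        q=((P[...,2]>z0)&(P[...,2]<z1)&(r<rr)).astype(np.uint8)
        cn=max(cv2.findContours(q,0,cv2.CHAIN_APPROX_NONE)[0],key=cv2.contourArea)
        e=cv2.convexHull(cn)
        h=np.nanpercentile(P[q>0][:,2],[50,90,97])
        print(n,name,'top z pct',h.round(4))
        # outline rays -> rim plane, circle fit
        el=cv2.fitEllipse(e)
        t=np.linspace(0,2*np.pi,60);a,b=np.array(el[1])/2;th=np.radians(el[2])
        pe=np.c_[el[0][0]+a*np.cos(t)*np.cos(th)-b*np.sin(t)*np.sin(th),el[0][1]+a*np.cos(t)*np.sin(th)+b*np.sin(t)*np.cos(th)]
        for z in ([.153,.155,.157] if name=='cup' else [.113,.115,.117]):
            print('  z',z,circ(plane(c,pe,z)), el[0])
E
```

```text
top cup top z pct [0.1552 0.1573 0.1583]
  z 0.153 (array([0.47184013, 0.11648812]), np.float64(0.030772590476968523)) (234.9171600341797, 270.1351318359375)
  z 0.155 (array([0.47198032, 0.116302  ]), np.float64(0.030707572984422775)) (234.9171600341797, 270.1351318359375)
  z 0.157 (array([0.47212051, 0.11611588]), np.float64(0.030642555491882884)) (234.9171600341797, 270.1351318359375)
top pot top z pct [0.1135 0.1167 0.1179]
  z 0.113 (array([ 0.61431266, -0.04060419]), np.float64(0.05191385227983782)) (315.2679443359375, 196.16146850585938)
  z 0.115 (array([ 0.61415835, -0.04046431]), np.float64(0.05180861376821339)) (315.2679443359375, 196.16146850585938)
  z 0.117 (array([ 0.61400404, -0.04032443]), np.float64(0.05170337525658306)) (315.2679443359375, 196.16146850585938)
side cup top z pct [0.1538 0.1571 0.1577]
  z 0.153 (array([0.47473837, 0.11590057]), np.float64(0.033836534422817637)) (336.5790100097656, 196.47264099121094)
  z 0.155 (array([0.4750462 , 0.11805657]), np.float64(0.03371520285382727)) (336.5790100097656, 196.47264099121094)
  z 0.157 (array([0.47535402, 0.12021258]), np.float64(0.03359387128484203)) (336.5790100097656, 196.47264099121094)
side pot top z pct [0.1145 0.1177 0.1184]
  z 0.113 (array([ 0.61733294, -0.04434405]), np.float64(0.05351688277695856)) (264.97998046875, 158.33990478515625)
  z 0.115 (array([ 0.61714306, -0.04179616]), np.float64(0.053337822642213394)) (264.97998046875, 158.33990478515625)
  z 0.117 (array([ 0.61695319, -0.03924827]), np.float64(0.053158762507480174)) (264.97998046875, 158.33990478515625)
```

View pics/crop_top.png

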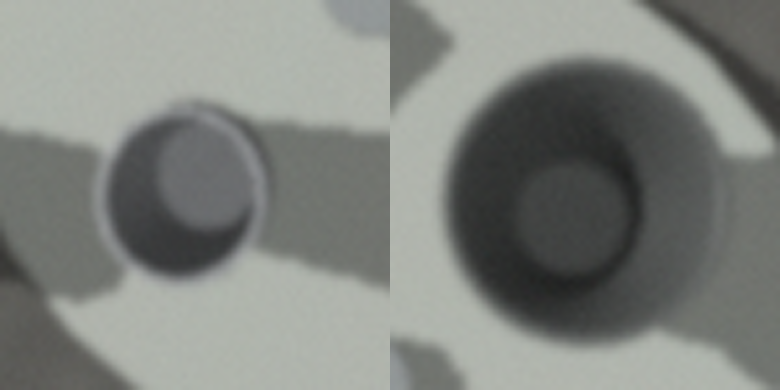

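View pics/crop_side.png

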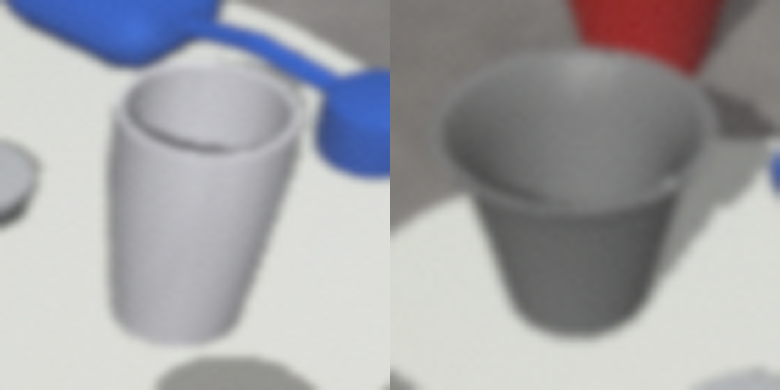

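The crops confirm them. The cup is silver, tall and tapered at about (0.473,0.117), with its rim at z≈0.156. The pot is grey and flared at about (0.615,-0.041), with its rim at z≈0.116. I'll work out the move to hover above the cup.

```bash
cat >> h.py <<'E'
def todo(t):
    s=sensors.get_state();R=quatR(s['ee_rot']);print('t',s['time_s'],'tcp',s['tcp_pos'].round(4),'q6',s['joint_positions'].round(2),'w',round(s['width'],4),'F',s['ft_force'].round(1),'shift(mm)',(R.T@(np.array(t)-s['tcp_pos'])*1000).round(1), 'yaxis',R[:,1].round(3),'z',R[:,2].round(4))
E
python3 -c "
from h import *
todo([.4735,.117,.215])"
```

```text
t 0.15 tcp [0.2002 0.512  0.2106] q6 [1.05 0.26 0.02 1.33 0.   1.42] w 0.0851 F [ 0.7  0.5 -0.1] shift(mm) [-398.4 -268.3   -4.2] yaxis [ 0.364  0.931 -0.001] z [-5.e-04 -9.e-04 -1.e+00]
```

Call:
arm_command(motion="-0.04 -0.027 -0.005 0 0; -0.08 -0.054 -0.005 0 0; -0.12 -0.081 -0.005 0 0; -0.16 -0.108 -0.005 0 0; -0.2 -0.134 -0.005 0 0")

```text
time_s: 0.65
tcp_pos: [0.3383, 0.3129, 0.2161]
ee_rot: [0.0, 0.185, 0.983, -0.0]
ft_force: [0.8, -0.0, -0.4]
width: 0.0855
```

Call:
arm_command(motion="-0.04 -0.027 0 0 0; -0.08 -0.054 0 0 0; -0.12 -0.081 0 0 0; -0.16 -0.108 0 0 0; -0.198 -0.134 0 0 0")

```text
time_s: 1.15
tcp_pos: [0.4742, 0.1157, 0.2161]
ee_rot: [0.0, 0.186, 0.983, 0.0]
ft_force: [0.3, 0.7, 0.0]
width: 0.0854
```

Call:
arm_command(motion="0 0 0 0 0; 0 0 0 0 0; 0 0 0 0 0; 0 0 0 0 0; 0 0 0 0 0")

```text
time_s: 1.65
tcp_pos: [0.4728, 0.1187, 0.2163]
ee_rot: [0.0, 0.184, 0.983, 0.0]
ft_force: [-0.5, 0.3, 1.3]
width: 0.0851
```

Run:
```python
from h import *
todo([.4735,.117,.215])
s=sensors.get_state();c=optics.camera('wrist');c['state']=s;pickle.dump(c,open('wrist1.pkl','wb'));cv2.imwrite('pics/wrist1.png',c['frame'])
P=cloud(c)
for n,ctr,z0,z1,rr in (('cup',(.473,.1165),.147,.165,.04),('pot',(.615,-.041),.107,.125,.06)):
    r=np.hypot(P[...,0]-ctr[0],P[...,1]-ctr[1])
    q=(P[...,2]>z0)&(P[...,2]<z1)&(r<rr);pts=P[q]
    print(n,len(pts),np.percentile(pts[:,2],[50,90,97]) if len(pts) else '',pts.min(0),pts.max(0),circ(pts))
    ys,xs=np.nonzero(q);print(xs.min(),xs.max(),ys.min(),ys.max())
```

```text
t 1.65 tcp [0.4728 0.1187 0.2163] q6 [ 0.07  0.15 -0.11  1.31  0.    0.44] w 0.0851 F [-0.5  0.3  1.3] shift(mm) [-1.3 -1.3  1.3] yaxis [0.362 0.932 0.   ] z [ 2.e-04  1.e-04 -1.e+00]
cup 1421 [0.15426749 0.15533176 0.15578701] [0.44379786 0.0849461  0.14701493] [0.50532312 0.14616296 0.15672427] (array([0.47394545, 0.11582703]), np.float64(0.029051933999049245))
233 316 170 250
pot 325 [0.11437836 0.11530619 0.11559192] [ 0.56599348 -0.03271309  0.10705745] [0.62772552 0.01087455 0.11630685] (array([ 0.61130493, -0.0342753 ]), np.float64(0.04195095046842552))
179 236 320 352
```

View pics/wrist1.png

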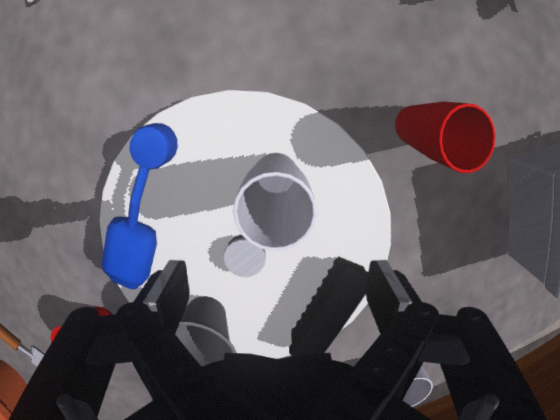

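The wrist view shows the cup rim at about (275,210), at z≈0.155 and centred on (0.4743,0.1157). That agrees with the other views. The tin is at (245,257), the brush at (330,305) and the pot at (208,335). Next I descend around the cup.

Call:
arm_command(motion="-0.0025 -0.0023 0.015 0 0; -0.0025 -0.0023 0.035 0 0; -0.0025 -0.0023 0.055 0 0; -0.0025 -0.0023 0.07 0 0; -0.0025 -0.0023 0.08 0 0")

```text
time_s: 2.2
tcp_pos: [0.4742, 0.1151, 0.1351]
ee_rot: [-0.0, 0.185, 0.983, -0.0]
ft_force: [-0.4, 0.3, 1.0]
width: 0.0854
```

Call:
arm_command(motion="0 0 0.015 0 0; 0 0 0.028 0 0; 0 0 0.03 0 0; 0 0 0.03 0 0; 0 0 0.03 0 0")

```text
time_s: 2.7
tcp_pos: [0.4753, 0.1148, 0.1068]
ee_rot: [0.001, 0.185, 0.983, 0.0]
ft_force: [-0.1, -0.5, 0.6]
width: 0.0854
```

Run:
```python
from h import *
todo([.4743,.1157,.106])
s=sensors.get_state();c=optics.camera('wrist');c['state']=s;pickle.dump(c,open('wrist2.pkl','wb'));cv2.imwrite('pics/wrist2.png',c['frame'])
P=cloud(c);r=np.hypot(P[...,0]-.474,P[...,1]-.116);q=(P[...,2]>.148)&(P[...,2]<.165)&(r<.036);pts=P[q]
print(pts.min(0),pts.max(0),circ(pts))
```

```text
t 2.7 tcp [0.4753 0.1148 0.1068] q6 [ 0.07  0.21 -0.32  1.04  0.    0.44] w 0.0854 F [-0.1 -0.5  0.6] shift(mm) [1.2 0.5 0.8] yaxis [0.364 0.931 0.   ] z [ 1.1e-03  1.0e-04 -1.0e+00]
[0.44327479 0.08471156 0.14800116] [0.5053977  0.14633988 0.156465  ] (array([0.47341153, 0.11591285]), np.float64(0.0290287939492773))
```

View pics/wrist2.png

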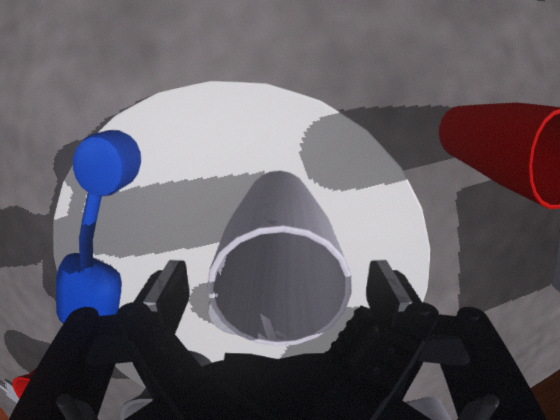

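The cup rim is centred at (280,287), between the pads at (168,290) and (390,290). I'll close the gripper.

Call:
arm_command(motion="0.001 0.0005 0 0 0.15; 0.001 0.0005 0 0 0.25; 0.001 0.0005 0 0 0.6; 0.001 0.0005 0 0 0.8; 0.001 0.0005 0 0 0.8")

```text
time_s: 3.25
tcp_pos: [0.4748, 0.1155, 0.1069]
ee_rot: [0.001, 0.185, 0.983, 0.0]
ft_force: [0.1, 0.6, 5.9]
width: 0.0593
```

Call:
arm_command(motion="0 0 0 0 0.8; 0 0 0 0 0.8; 0 0 0 0 0.8; 0 0 0 0 0.8; 0 0 0 0 0.8")

```text
time_s: 3.75
tcp_pos: [0.4748, 0.1155, 0.107]
ee_rot: [0.001, 0.185, 0.983, 0.0]
ft_force: [0.1, -0.7, 5.6]
width: 0.0594
```

Call:
arm_command(motion="0 0 -0.005 0 0.8; 0 0 -0.01 0 0.8; 0 0 -0.02 0 0.8; 0 0 -0.03 0 0.8; 0 0 -0.03 0 0.8")

```text
time_s: 4.25
tcp_pos: [0.475, 0.1155, 0.1378]
ee_rot: [0.001, 0.185, 0.983, 0.0]
ft_force: [-0.6, 0.2, -1.1]
width: 0.0595
```

Run:
```python
from h import *
todo([.4743,.1157,.106])
for n in('wrist','side'):
    s=sensors.get_state();c=optics.camera(n);c['state']=s;pickle.dump(c,open(n+'3.pkl','wb'))
    f=c['frame'] if n=='wrist' else cv2.resize(c['frame'][80:300,200:480],(800,629))[:600]
    cv2.imwrite(f'pics/{n}3.png',f)
    P=cloud(c);r=np.hypot(P[...,0]-.474,P[...,1]-.116);q=(P[...,2]>.15)&(P[...,2]<.2)&(r<.036);pts=P[q]
    print(n,len(pts),np.percentile(pts[:,2],[90,97,99]),pts.min(0),pts.max(0))
```

```text
t 4.25 tcp [0.475  0.1155 0.1378] q6 [ 0.07  0.19 -0.26  1.12 -0.    0.44] w 0.0595 F [-0.6  0.2 -1.1] shift(mm) [ 0.8 -0.1 31.8] yaxis [0.364 0.931 0.001] z [ 2.6e-03  2.0e-04 -1.0e+00]
wrist 12939 [0.18690306 0.19711215 0.19948397] [0.44361671 0.08263979 0.15000355] [0.50546799 0.15179505 0.1999998 ]
side 600 [0.18643999 0.19047099 0.19536909] [0.44419664 0.0838816  0.15013999] [0.50552041 0.15168442 0.19961914]
```

View pics/wrist3.png

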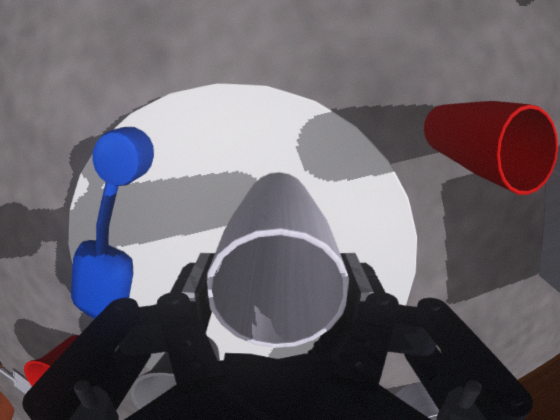

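View pics/side3.png

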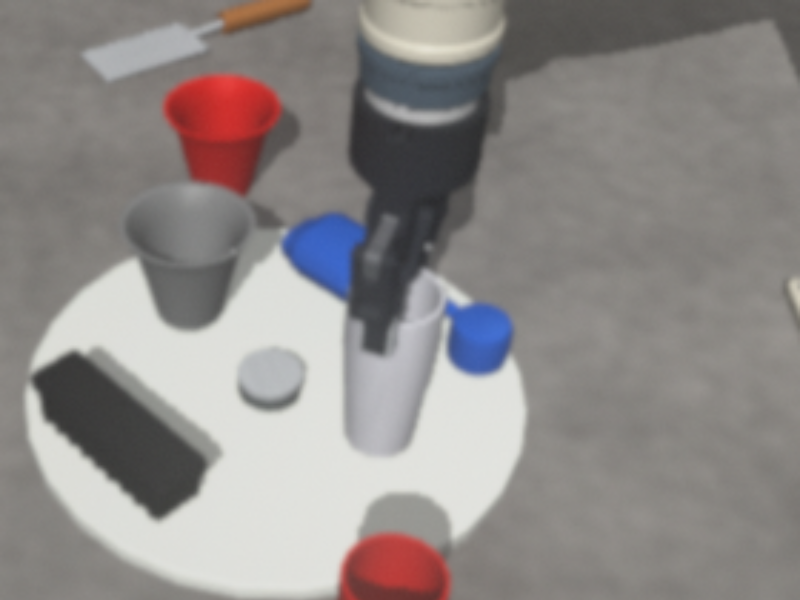

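The cup is held and upright: the side crop shows it clear of the table at (390,370), with its rim at z≈0.187. I'll lift it and carry it over the pot.

Call:
arm_command(motion="0 0 -0.02 0 0.8; 0 0 -0.045 0 0.8; 0 0 -0.07 0 0.8; 0 0 -0.09 0 0.8; 0 0 -0.1 0 0.8")

```text
time_s: 4.85
tcp_pos: [0.4745, 0.1155, 0.2373]
ee_rot: [0.001, 0.185, 0.983, 0.0]
ft_force: [-0.3, 0.6, -1.0]
width: 0.0594
```

Call:
arm_command(motion="-0.01 -0.005 0 0 0.8; -0.03 -0.015 0 0 0.8; -0.055 -0.027 0 0 0.8; -0.08 -0.04 0 0 0.8; -0.105 -0.052 0 0 0.8")

```text
time_s: 5.35
tcp_pos: [0.5536, 0.0273, 0.2344]
ee_rot: [-0.001, 0.185, 0.983, -0.0]
ft_force: [1.0, 0.4, -1.6]
width: 0.0596
```

Call:
arm_command(motion="-0.025 -0.013 0 0 0.8; -0.05 -0.026 0 0 0.8; -0.07 -0.036 0 0 0.8; -0.08 -0.041 0 0 0.8; -0.084 -0.043 0 0 0.8")

```text
time_s: 5.85
tcp_pos: [0.6158, -0.043, 0.2344]
ee_rot: [-0.001, 0.186, 0.983, -0.0]
ft_force: [-0.4, -0.2, -0.7]
width: 0.0595
```

Call:
arm_command(motion="0 0 0 0 0.8; 0 0 0 0 0.8; 0 0 0 0 0.8; 0 0 0 0 0.8; 0 0 0 0 0.8")

```text
time_s: 6.35
tcp_pos: [0.6154, -0.0414, 0.2364]
ee_rot: [0.0, 0.185, 0.983, 0.0]
ft_force: [0.5, -0.0, -1.2]
width: 0.0596
```

Run:
```python
from h import *
todo([.6165,-.042,.237])
for n in('wrist','side','top'):
    s=sensors.get_state();c=optics.camera(n);c['state']=s;pickle.dump(c,open(n+'4.pkl','wb'))
    f=c['frame'] if n=='wrist' else cv2.resize(c['frame'][60:260,170:430],(780,600))
    cv2.imwrite(f'pics/{n}4.png',f)
    P=cloud(c);t=s['tcp_pos'];r=np.hypot(P[...,0]-t[0],P[...,1]-t[1])
    for z0,z1,rr in((.275,.292,.034),(.107,.12,.056)):
        q=(P[...,2]>z0)&(P[...,2]<z1)&(r<rr);pts=P[q]
        if len(pts)>5:print(n,z1,len(pts),np.percentile(pts[:,2],[50,90,97]),pts.min(0),pts.max(0))
```

```text
t 6.35 tcp [ 0.6154 -0.0414  0.2364] q6 [-0.2   0.37  0.25  1.45  0.    0.17] w 0.0596 F [ 0.5 -0.  -1.2] shift(mm) [-1.3 -0.1 -0.6] yaxis [0.364 0.932 0.   ] z [ 5.e-04 -1.e-04 -1.e+00]
wrist 0.292 5727 [0.28329877 0.28508772 0.28972427] [ 0.58414962 -0.07401181  0.27500659] [ 0.64644731 -0.00748211  0.29199722]
wrist 0.12 2279 [0.11367565 0.11522525 0.11575806] [ 0.56475848 -0.09340357  0.10700064] [0.65875082 0.01012091 0.11685114]
side 0.292 265 [0.28254764 0.28697627 0.29012713] [ 0.58484674 -0.07497287  0.27503897] [ 0.64373295 -0.00765691  0.29163167]
side 0.12 438 [0.11431039 0.1174633  0.11825674] [ 0.56500176 -0.0882219   0.10701605] [0.66814587 0.01113056 0.11943578]
top 0.12 115 [0.11373528 0.11690451 0.11809309] [ 0.59092513 -0.00453711  0.10714696] [0.64456902 0.01177872 0.11889495]
```

View pics/wrist4.png

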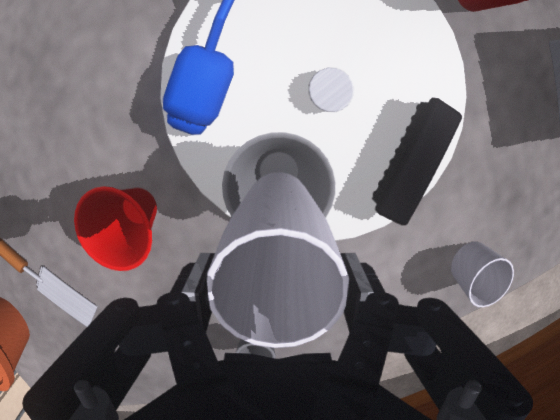

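View pics/side4.png

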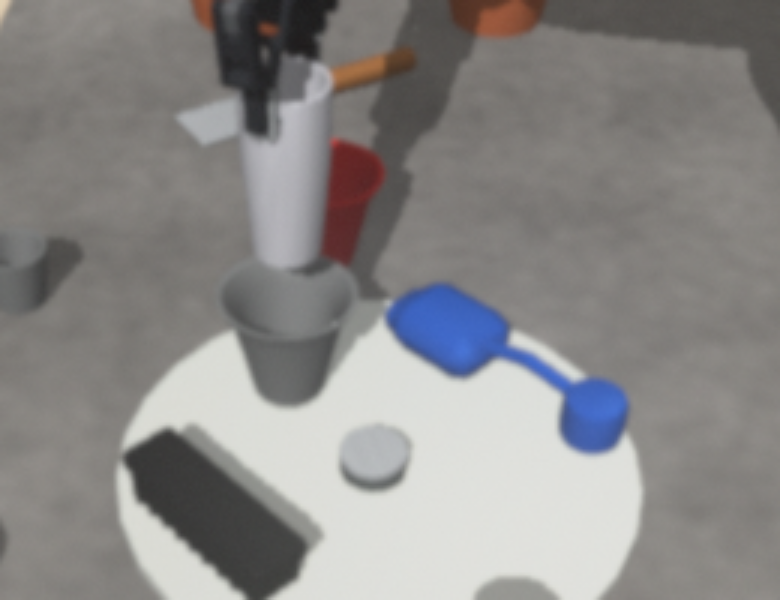

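View pics/top4.png

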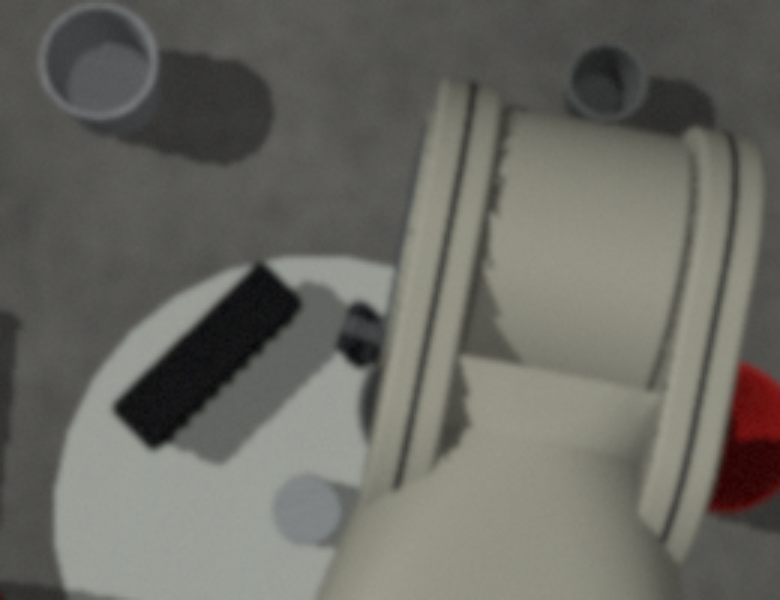

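The wrist view shows the pot rim around (278,190) and the cup rim around (278,290). I'll compare the two centres in this one view by casting rays from the outer rims.

Run:
```python
from h import *
from scipy.optimize import least_squares
for n in('wrist4','wrist1','side4'):
    c=load(n);P=cloud(c)
    for name,ctr,z,R0,band in(('pot',(.6165,-.042),.115,.053,.009),('cup',(.6155,-.042) if n[-1]=='4' else (.4743,.1157),.285 if n[-1]=='4' else .155,.031,.006)):
        r=np.hypot(P[...,0]-ctr[0],P[...,1]-ctr[1])
        q=((abs(P[...,2]-z)<band)&(r<R0+.006)).astype(np.uint8)
        # outermost rim points per azimuth
        pts=P[q>0]; uv=np.argwhere(q>0)[:,::-1]
        g=plane(c,uv,z); a=np.arctan2(g[:,1]-ctr[1],g[:,0]-ctr[0]);rr=np.hypot(g[:,0]-ctr[0],g[:,1]-ctr[1])
        sel=[]
        for k in np.arange(-np.pi,np.pi,np.radians(5)):
            m=np.flatnonzero((a>=k)&(a<k+np.radians(5))&(rr<R0+.006))
            if len(m):
                j=m[np.argmax(rr[m])]
                if rr[j]>R0-.004: sel.append(j)
        G=g[sel]
        f=least_squares(lambda p:np.hypot(G[:,0]-p[0],G[:,1]-p[1])-p[2],[*ctr,R0],loss='soft_l1',f_scale=.001)
        f2=least_squares(lambda p:np.hypot(G[:,0]-p[0],G[:,1]-p[1])-R0,ctr,loss='soft_l1',f_scale=.001)
        print(n,name,len(sel),f.x.round(4),f2.x.round(4),'tcp',c['state']['tcp_pos'].round(4))
```

```text
wrist4 pot 49 [ 0.6168 -0.0415  0.0519] [ 0.6179 -0.042 ] tcp [ 0.6154 -0.0414  0.2364]
wrist4 cup 72 [ 0.6137 -0.0413  0.0314] [ 0.6137 -0.0413] tcp [ 0.6154 -0.0414  0.2364]
wrist1 pot 18 [ 0.6113 -0.0358  0.0473] [ 0.6147 -0.0412] tcp [0.4728 0.1187 0.2163]
wrist1 cup 72 [0.4739 0.1158 0.0307] [0.4739 0.1158] tcp [0.4728 0.1187 0.2163]
side4 pot 63 [ 0.6171 -0.0412  0.0523] [ 0.6171 -0.0412] tcp [ 0.6154 -0.0415  0.2364]
side4 cup 46 [ 0.6156 -0.0407  0.033 ] [ 0.6144 -0.0397] tcp [ 0.6154 -0.0415  0.2364]
```

Call:
arm_command(motion="-0.002 0.0005 0 0 0.8; -0.002 0.0005 0.015 0 0.8; -0.002 0.0005 0.03 0 0.8; -0.002 0.0005 0.045 0 0.8; -0.002 0.0005 0.055 0 0.8")

```text
time_s: 7.0
tcp_pos: [0.6174, -0.0421, 0.1799]
ee_rot: [-0.001, 0.185, 0.983, 0.0]
ft_force: [0.7, 0.0, -1.2]
width: 0.0598
```

Call:
arm_command(motion="0 0 0.008 0 0.8; 0 0 0.016 0 0.8; 0 0 0.022 0 0.8; 0 0 0.026 0 0.8; 0 0 0.026 0 0.8")

```text
time_s: 7.5
tcp_pos: [0.6174, -0.0421, 0.1547]
ee_rot: [-0.0, 0.185, 0.983, -0.0]
ft_force: [-0.2, -0.2, -0.4]
width: 0.0595
```

Call:
arm_command(motion="0 0 0 0 0.8; 0 0 0 0 0.8; 0 0 0 0 0.8; 0 0 0 0 0.8; 0 0 0 0 0.8")

```text
time_s: 8.0
tcp_pos: [0.6176, -0.0421, 0.1552]
ee_rot: [0.0, 0.185, 0.983, -0.0]
ft_force: [-0.2, 1.2, -0.6]
width: 0.0597
```

```bash
cat > look.py <<'E'
from h import *
import sys
k=sys.argv[1];todo([.617,-.0415,.127])
for n in('wrist','side'):
    s=sensors.get_state();c=optics.camera(n);c['state']=s;pickle.dump(c,open(n+k+'.pkl','wb'))
    f=c['frame'] if n=='wrist' else cv2.resize(c['frame'][60:260,170:430],(780,600))
    cv2.imwrite(f'pics/{n}{k}.png',f)
E
python3 look.py 5
```

```text
t 8.0 tcp [ 0.6176 -0.0421  0.1552] q6 [-0.2   0.4   0.08  1.26 -0.    0.17] w 0.0597 F [-0.2  1.2 -0.6] shift(mm) [ 0.8  0.4 28.2] yaxis [0.364 0.931 0.   ] z [ 2.e-04 -1.e-04 -1.e+00]
```

View pics/wrist5.png

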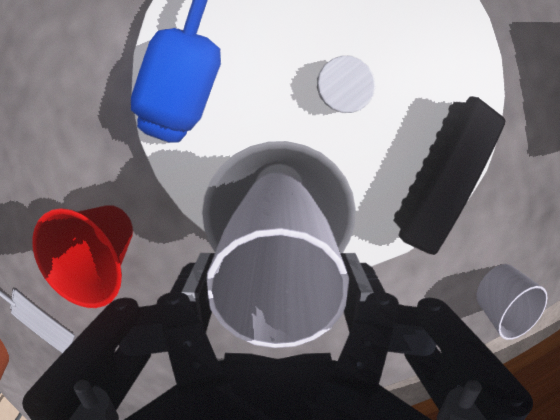

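View pics/side5.png

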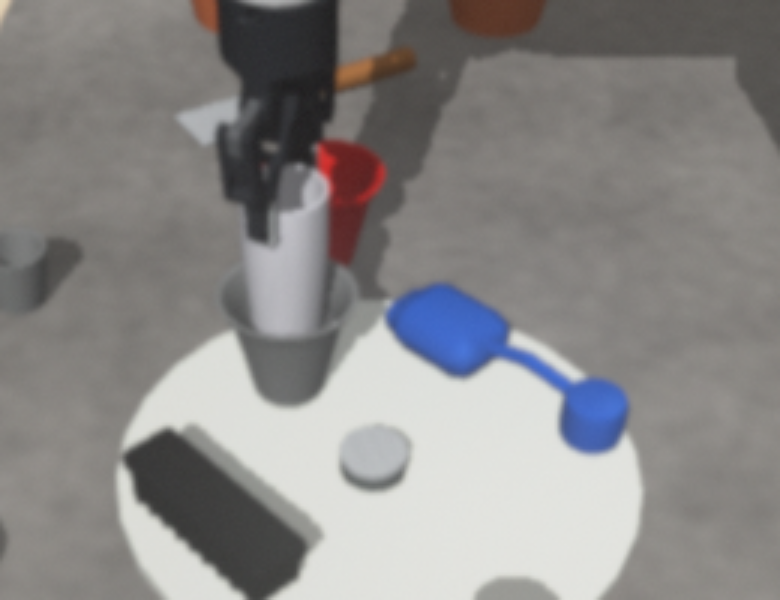

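The cup is inside the pot and centred in both views: at (278,290) in the wrist view and (288,300) in the side crop. No contact force yet. I'll go down slowly and watch the force.

Call:
arm_command(motion="0 0 0.004 0 0.8; 0 0 0.008 0 0.8; 0 0 0.012 0 0.8; 0 0 0.015 0 0.8; 0 0 0.018 0 0.8")

```text
time_s: 8.6
tcp_pos: [0.6175, -0.0421, 0.1366]
ee_rot: [-0.0, 0.185, 0.983, 0.0]
ft_force: [0.9, 0.6, -0.2]
width: 0.0595
```

Call:
arm_command(motion="0 0 0.001 0 0.8; 0 0 0.002 0 0.8; 0 0 0.003 0 0.8; 0 0 0.004 0 0.8; 0 0 0.004 0 0.8")

```text
time_s: 9.1
tcp_pos: [0.6175, -0.0421, 0.133]
ee_rot: [-0.0, 0.185, 0.983, 0.0]
ft_force: [-0.1, 1.4, -0.2]
width: 0.0595
```

Call:
arm_command(motion="0 0 0.0005 0 0.8; 0 0 0.001 0 0.8; 0 0 0.0015 0 0.8; 0 0 0.002 0 0.8; 0 0 0.002 0 0.8")

```text
time_s: 9.6
tcp_pos: [0.6175, -0.042, 0.1311]
ee_rot: [-0.0, 0.185, 0.983, 0.0]
ft_force: [-0.5, 1.2, 0.1]
width: 0.0597
```

Call:
arm_command(motion="0 0 0.0005 0 0.8; 0 0 0.001 0 0.8; 0 0 0.001 0 0.8; 0 0 0.001 0 0.8; 0 0 0.001 0 0.8")

```text
time_s: 10.1
tcp_pos: [0.6176, -0.042, 0.13]
ee_rot: [-0.0, 0.185, 0.983, 0.0]
ft_force: [0.4, 1.7, 0.5]
width: 0.0596
```

There is a slight +y contact force, so I'll ease 1 mm toward +y and then continue in small steps.

Call:
arm_command(motion="0.0002 0.0005 0 0 0.8; 0.0004 0.001 0 0 0.8; 0.0004 0.001 0 0 0.8; 0.0004 0.001 0 0 0.8; 0.0004 0.001 0 0 0.8")

```text
time_s: 10.6
tcp_pos: [0.6175, -0.0412, 0.13]
ee_rot: [-0.0, 0.185, 0.983, -0.0]
ft_force: [-1.0, -0.2, -1.3]
width: 0.0596
```

Call:
arm_command(motion="0 0 0.0005 0 0.8; 0 0 0.001 0 0.8; 0 0 0.001 0 0.8; 0 0 0.001 0 0.8; 0 0 0.001 0 0.8")

```text
time_s: 11.1
tcp_pos: [0.6176, -0.0411, 0.1291]
ee_rot: [0.0, 0.185, 0.983, -0.0]
ft_force: [-1.4, -0.4, 0.9]
width: 0.0593
```

```bash
python3 look.py 6
```

```text
t 11.1 tcp [ 0.6176 -0.0411  0.1291] q6 [-0.2   0.41  0.03  1.2  -0.    0.17] w 0.0593 F [-1.4 -0.4  0.9] shift(mm) [ 0.4 -0.6  2.1] yaxis [ 0.364  0.931 -0.   ] z [ 1.e-04 -1.e-04 -1.e+00]
```

View pics/side6.png

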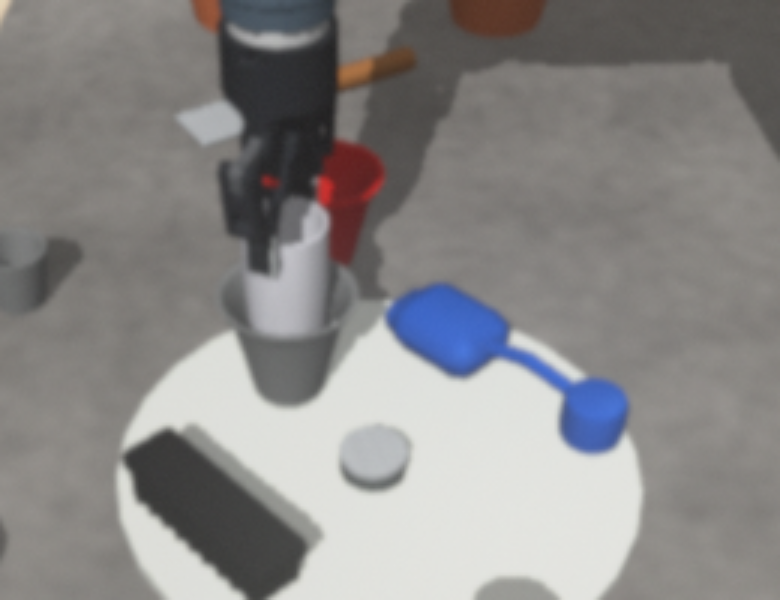

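View pics/wrist6.png

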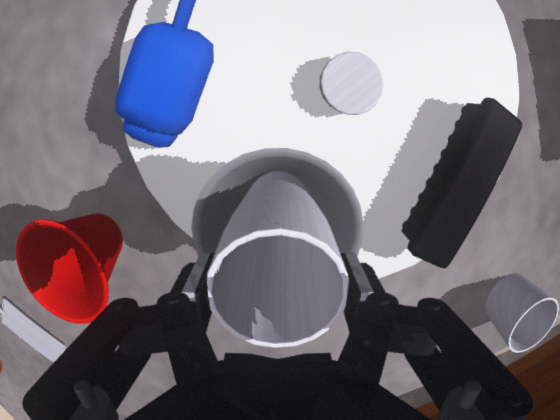

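Call:
arm_command(motion="0.0007 -0.0002 0 0 0.8; 0.0007 -0.0002 0 0 0.8; 0.0007 -0.0002 0.0005 0 0.8; 0.0007 -0.0002 0.001 0 0.8; 0.0007 -0.0002 0.001 0 0.8")

```text
time_s: 11.7
tcp_pos: [0.617, -0.0411, 0.1282]
ee_rot: [0.0, 0.185, 0.983, -0.0]
ft_force: [-0.1, -0.6, 1.1]
width: 0.0598
```

Call:
arm_command(motion="0 0 0.0003 0 0.8; 0 0 0.0006 0 0.8; 0 0 0.0006 0 0.8; 0 0 0.0006 0 0.8; 0 0 0.0006 0 0.8")

```text
time_s: 12.2
tcp_pos: [0.617, -0.0411, 0.1278]
ee_rot: [0.0, 0.185, 0.983, -0.0]
ft_force: [-0.0, -0.4, 5.0]
width: 0.0595
```

Vertical force has risen to 5 N at the predicted seating height (TCP 0.1278 against 0.127), so the cup is lightly seated. I'll release it.

Call:
arm_command(motion="0 0 0 0 0.3; 0 0 0 0 0.2; 0 0 0 0 0.1; 0 0 0 0 0; 0 0 0 0 0")

```text
time_s: 12.7
tcp_pos: [0.6168, -0.0409, 0.1272]
ee_rot: [-0.0, 0.185, 0.983, 0.0]
ft_force: [-0.9, 0.4, 0.2]
width: 0.0855
```

Call:
arm_command(motion="0 0 0 0 0; 0 0 0 0 0; 0 0 0 0 0; 0 0 0 0 0; 0 0 0 0 0")

```text
time_s: 13.2
tcp_pos: [0.6168, -0.041, 0.1275]
ee_rot: [0.0, 0.185, 0.983, 0.0]
ft_force: [-0.9, -0.8, 0.3]
width: 0.0855
```

```bash
python3 look.py 7
```

```text
t 13.2 tcp [ 0.6168 -0.041   0.1275] q6 [-0.2   0.41  0.03  1.19  0.    0.17] w 0.0855 F [-0.9 -0.8  0.3] shift(mm) [-0.3 -0.4  0.5] yaxis [0.364 0.931 0.   ] z [ 1.e-04  0.e+00 -1.e+00]
```

View pics/wrist7.png

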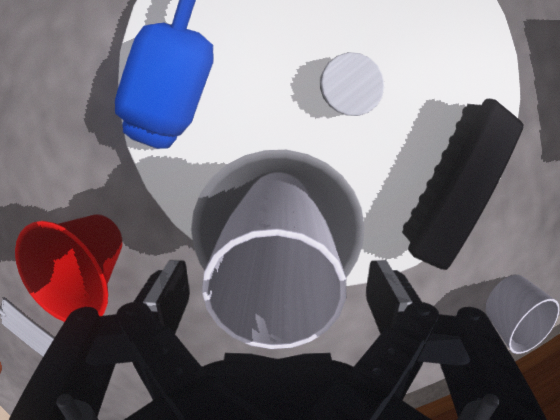

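View pics/side7.png

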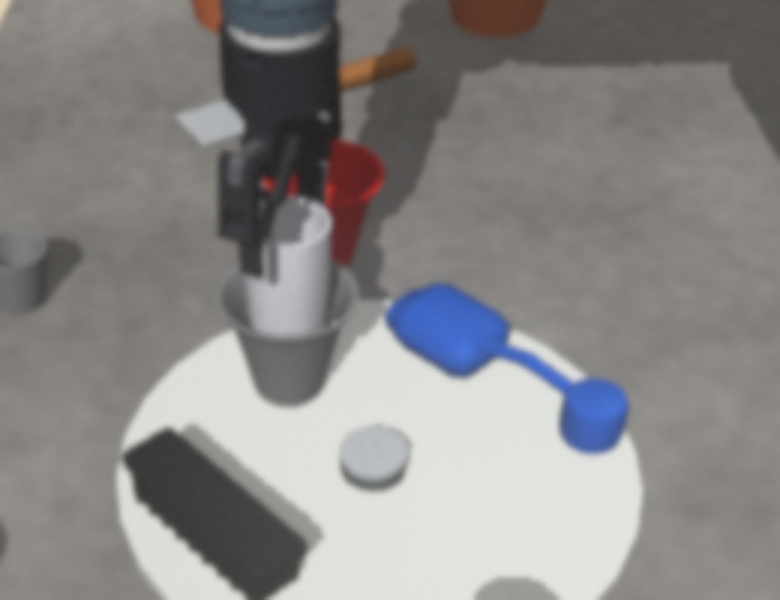

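The jaws are open, and the cup stands at (274,288) between the pads at (165,295) and (390,295) with a gap on both sides. I'll back straight up.

Call:
arm_command(motion="0 0 -0.01 0 0; 0 0 -0.025 0 0; 0 0 -0.045 0 0; 0 0 -0.065 0 0; 0 0 -0.085 0 0")

```text
time_s: 13.8
tcp_pos: [0.6168, -0.041, 0.2141]
ee_rot: [0.0, 0.185, 0.983, -0.0]
ft_force: [0.5, -0.4, -0.9]
width: 0.0856
```

Call:
arm_command(motion="0 0 -0.02 0 0; 0 0 -0.04 0 0; 0.03 0 -0.05 0 0; 0.07 0 -0.055 0 0; 0.1 0 -0.055 0 0")

```text
time_s: 14.3
tcp_pos: [0.5224, -0.004, 0.269]
ee_rot: [0.001, 0.185, 0.983, 0.0]
ft_force: [0.6, 0.6, 0.1]
width: 0.0851
```

Call:
arm_command(motion="0.04 0 0 0 0; 0.09 0 0 0 0; 0.13 0 0 0 0; 0.13 0 0 0 0; 0.13 0 0 0 0")

```text
time_s: 14.8
tcp_pos: [0.4024, 0.043, 0.2688]
ee_rot: [0.001, 0.185, 0.983, 0.0]
ft_force: [0.8, -0.4, 0.5]
width: 0.0851
```

```bash
python3 look.py 8
python3 - <<'E'
from h import *
c=optics.camera('top');pickle.dump(c,open('top8.pkl','wb'));cv2.imwrite('pics/top8.png',c['frame'])
for n in('top0','top8','side0','side8'):
    c=load(n);P=cloud(c)
    for nm,ctr,z0,z1,rr in(('cup',(.617,-.041),.16,.19,.045),('pot',(.617,-.041),.107,.122,.058)):
        r=np.hypot(P[...,0]-ctr[0],P[...,1]-ctr[1]);q=(P[...,2]>z0)&(P[...,2]<z1)&(r<rr);p=P[q]
        if nm=='pot': q=q&(r>.045);p=P[q]
        if len(p)>10: 
            print(n,nm,len(p),np.percentile(p[:,2],[50,90,97]).round(4),p.min(0).round(4),p.max(0).round(4))
            if nm=='cup':
                t=p[p[:,2]>.168];A=np.c_[t[:,:2]-ctr,np.ones(len(t))];print(np.linalg.lstsq(A,t[:,2],rcond=None)[0])
    d=cv2.inRange(c['frame'],(0,0,0),(45,45,45));
    r=np.hypot(P[...,0]-.65,P[...,1]-.115);q=(P[...,2]>.055)&(P[...,2]<.075)&(r<.1);print(n,'brush',P[q].mean(0).round(4))
E
```

```text
t 14.8 tcp [0.4024 0.043  0.2688] q6 [-0.1  -0.01 -0.15  1.43 -0.    0.27] w 0.0851 F [ 0.8 -0.4  0.5] shift(mm) [-230.2   -0.8  142.4] yaxis [0.364 0.932 0.001] z [ 2.8e-03 -3.0e-04 -1.0e+00]
top0 pot 521 [0.1143 0.1171 0.118 ] [ 0.5626 -0.0921  0.1071] [0.6664 0.0118 0.1199]
top0 brush [0.6557 0.1148 0.0665]
top8 cup 217 [0.1756 0.1783 0.1794] [ 0.5833 -0.0715  0.1601] [ 0.6435 -0.0114  0.1808]
[-0.00084841  0.01941858  0.17572582]
top8 pot 529 [0.1141 0.1166 0.1175] [ 0.5626 -0.0921  0.107 ] [0.6663 0.0118 0.1195]
top8 brush [0.6559 0.1146 0.0664]
side0 pot 399 [0.1158 0.1179 0.1186] [ 0.565  -0.0931  0.1073] [0.6677 0.0107 0.1198]
side0 brush [0.6567 0.1223 0.0674]
side8 cup 467 [0.1708 0.1784 0.1794] [ 0.5865 -0.0742  0.1601] [ 0.6454 -0.0106  0.1809]
[0.00880217 0.00296118 0.1743262 ]
side8 pot 270 [0.1158 0.1179 0.1186] [ 0.565 -0.081  0.107] [0.6676 0.0117 0.1199]
side8 brush [0.6567 0.1222 0.0674]
```

View pics/top8.png

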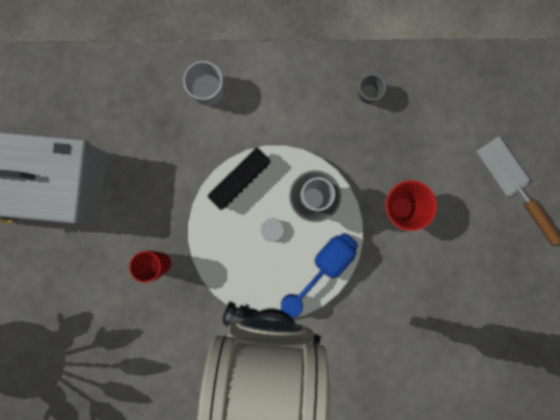

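View pics/side8.png

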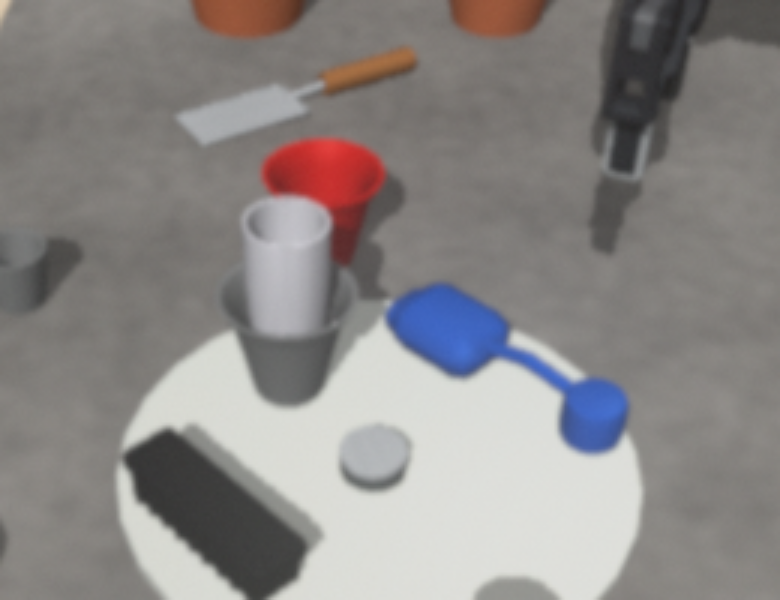

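The cup stands upright in the pot, centred there in the top view at (317,194) and the side crop at (288,260). Its rim is at z≈0.176 (0.175 expected) and it tilts about 1° or less. The pot rim extents match those from the start to within 0.1 mm from the top camera, and the brush is within 0.2 mm. The arm is clear, so I'll hand in.

```bash
python3 -c "
from h import *
print(bot.hand_in())"
```

```text
the job is handed in; nothing more can be done
None
```

I lifted the aluminium cup off the turntable and lowered it upright into the grey pot. I held it until it touched lightly at the expected seated height, then let go, backed the arm off, and handed in at about 15 s of the 42 s allowed. During lowering and seating the highest wrist force reported was about 5 N, well under the 30 N that would wedge the cup.

**Last checks:**
- **Cup:** its rim is at z≈0.176, against 0.175 expected. Tilt is about 1° or less, and it is centred in the pot.
- **Pot and brush:** the top camera puts both within 0.2 mm of where they started.
- **Arm:** the gripper is open and well clear of everything.

**Disagreements:**
- The cameras differed by up to 3 mm on where the cup and pot were. I corrected for this from the wrist view and the side forces during insertion.
- The grip width read 59.5 mm on the 62 mm cup. The grip held steady throughout.

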